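Register a board carrier on two dowels and snap it home

TASK

Load the black board carrier into the aluminium fixture: line up its large and small round holes with the thick and thin dowels (they stand on a bed clamped somewhere along the fixture, so feel for them), lower it over both together, then press it down until both white snap posts have clicked through and it lies flat on the rest blocks. Press firmly but do not hammer or force it, leave the things around it alone, and let go at the end.

Things in the scene. Friction and masses are not known exactly. Their poses are not given: they have to be found in the camera images.
- carrier_center (a point): Carrier: loose black plate 200 (x) x 64 (y) x 8 mm, 0.2 kg, with a small green circuit board on its middle, lying on the bench. Point at the plate's centre, 4 mm above its underside; x along its length to the small hole, z up. Both round holes and two snap slots (17 x 11 mm, at x = -50 and +50) lie on its long axis and go right through. Bare top face outside the board may be pressed.
- carrier_grip (a point): Point on the carrier's middle, 15 mm above its underside, between its two upright finger lugs on the long edges: each 44 mm long (x -22 to 22), 5 mm thick, outer faces 64 mm apart (along y) and flush with the plate's edges, tops 22 mm above the underside. Grip across the lugs. The board's parts stay under 21 mm above the underside and within 35 mm of the middle along x.
- big_hole (a point): centre of the carrier's big round hole (17.2 mm wide, at carrier x = -76 mm) at the plate's underside; axes as the carrier's
- small_hole (a point): centre of the carrier's small round hole (13.2 mm wide, at carrier x = +72 mm) at the plate's underside; axes as the carrier's
- fixture: Fixture, fixed on the bench: aluminium base 236 (x) x 84 (y) x 12 mm; origin at the centre of its underside, x along its length to the thin dowel, z up. On it lies a steel bed (198 x 56 mm, top 18 mm above the bench), clamped anywhere from 14 mm back to 14 mm ahead of mid along x; where is not given: see or feel it. It is straight and central in y and does not yield. All else stands on the bed.
- fixture_seat (a point): Point on the fixture's middle, 28 mm above the bench: the seat height, top of two grey rest blocks (x 39 to 89 mm either side of the bed's middle, 44 mm wide in y). On the long axis, from the bed's middle: thick dowel (16 mm) at x = -76, thin dowel (12 mm) at x = +72, both 30 mm tall above the seat, top edge chamfered 1 mm. Axes as the fixture's. Seated, the carrier's flat top is 8 mm above this.
- near_tongue_a (a joint): Of the white snap post at x = -50 from the bed's middle (beside the thick dowel), the tongue on its -x side. Split post 22 mm tall above the seat, 9 mm wide in y; once on the dowels the carrier rests on its barbs, underside 8 to 20 mm above the seat; each post takes about 5 to 18 N to press through and snaps over the plate 1 mm off the seat. 0 m = barb out (free or clicked), 0.0025 to 0.0035 = squeezed in.
- near_tongue_b (a joint): same post, tongue on its +x side; values alike
- far_tongue_a (a joint): of the like snap post at x = +50 from the bed's middle (beside the thin dowel), the tongue on its -x side; values alike
- far_tongue_b (a joint): same post as far_tongue_a, tongue on its +x side
- driver_torque: bystander, a black-handled screwdriver 186 mm long lying on the bench; origin on its underside at the middle
- caliper: bystander, a caliper 180 mm long; origin on its underside at the middle
- tape_roll_amber: bystander, a flat roll of amber tape, 96 mm across, 15 mm tall; origin at the centre of its underside

How it is judged (in metres and radians):
On the way:
1. the carrier is threaded on both dowels at once (x of carrier_center in the frame of fixture between -0.017 and 0.017 m and y of big_hole in the frame of fixture between -0.0025 and 0.0025 m and y of small_hole in the frame of fixture between -0.0025 and 0.0025 m and x of small_hole in the frame of fixture above 0.05 m and z of each of big_hole, small_hole in the frame of fixture below 0.055 m), for 0.05 s.
At the end, for the whole second after the job is handed in: The carrier is on both dowels the right way round (holes within 2.5 mm of the fixture's long axis, middle within 17 mm of its middle), flat (under 0.05 rad), both ends within 1.8 mm of the seat, and all four tongues have sprung out over it (each joint under 1.2 mm) (x of carrier_center in the frame of fixture between -0.017 and 0.017 m and y of big_hole in the frame of fixture between -0.0025 and 0.0025 m and y of small_hole in the frame of fixture between -0.0025 and 0.0025 m and x of small_hole in the frame of fixture above 0.05 m and z of each of big_hole, small_hole in the frame of fixture below 0.0298 m and angle between carrier_center's own z axis and vertical below 0.05 rad and value of joint each of near_tongue_a, near_tongue_b, far_tongue_a, far_tongue_b below 0.0012 m); the robot touches nothing.
It fails at once if the carrier is forced: more than 55 N between carrier and fixture (contact force between carrier and fixture above 55 N).
It fails at once if a loose bystander is moved by more than 30 mm (distance of any of driver_torque, caliper, tape_roll_amber from where it was at the start of the episode above 0.03 m).
It also fails if it takes over 72 s, if anything falls off the work surface, if the arm or the gripper's body presses on something with over 40 N, if the wrist force passes 120 N, or if a joint passes its speed limit or range.

ROBOT

A 6-joint arm with a two-finger parallel gripper is mounted at the origin on a cart in front of the work surface, level with it; the furniture and walls round the work are solid. World frame = base frame: x ahead of the robot, y to its left, z up, the work surface at z = 0. Lengths are in mm, angles in degrees, forces in N, time in s.
With the tool pointing down it reaches from about 275 to 875 mm from the base axis. Payload 12.5 kg.
Tool frame: the origin (TCP) lies on the centre line of the jaws, within the pads' length; the fingertips stand arm.nose_length ahead of it and the grasp point (between the pads) lies 6 mm ahead of it (arm.nose_length is the distance from the TCP to the fingertips, in mm); z points along the fingers, y is the direction in which the jaws open and shut (so a half turn about z gives the same grasp; the last joint's range is limited). The gripper opens to 85 mm and grips with 20 to 120 N. Pads are 22 mm wide; open, the fingers measure 114 mm over their backs; the gripper's body (76 mm by 85 mm) begins 54 mm behind the grasp point. The pads swing forward as they close: fully open they stand 13 mm farther back than shut.
Start: joints at [64.653, 20.094, 94.641, -0, 65.266, -4.847], TCP at [192.586, 515.165, 256.29] pointing down, gripper open.
Joint ranges: [-157.81, 157.81], [-45, 120.19], [0.68, 151.7], [-89.99, 269.99], [4.06, 180], [-164.3, 164.3]. Speed limits (degrees/s): [127.2, 127.2, 159.86, 180, 180, 180].

INTERFACE

Orientations are given as a 3x3 rotation matrix whose columns are the frame's x, y, z axes.
In Python, from station import arm, imaging, order gives the robot as it stands.
- The arm moves only by the tool apply_moves, never from a script. Its arguments are lists of equal length, an entry for each row: "offset": the shift along the tool's x, y, z in mm, a list of three; "rotation": the turn, a rotation vector about the tool's x, y, z in degrees, a list of three; "gripper": the closure, from -1 (fully open) to 1 (shut). In form: {"offset": [[tx, ty, tz], ...], "rotation": [[ax, ay, az], ...], "gripper": [gripper, ...]}. A call has 1 to 5 rows; each row is the pose to reach, as a shift and turn from the pose commanded when the call began, along the tool's axes at that moment; what a row does not reach only later rows make up. A row lasts 1/10 s, in which the tool goes at most 50 mm and 8.59 degrees, less where a joint would pass 70% of its speed; a pose out of reach is approached as far as the arm can. A call with a gripper value outside its range is refused whole. The fingers move at their own pace and stop on an object; the grip force is fixed at half the most. Time passes only in rows, so rows that repeat a pose let the fingers close. It gives the time, the measured TCP pose, the force and the opening at its end, in the units of the state.
- arm.state(): the state, without advancing time (a new reading comes with each control period).
- imaging.get_image(name): name is "side" or "top" or "wrist"; returns a dict with "color" (384x512x3 uint8, blue, green, red), "mtx" (3x3 intrinsics, pixels), "R" (3x3) and "t" (3): a world point X has camera coordinates R X + t. Camera axes: x right, y down, z forward; pixel columns grow to the right and rows downward; lengths in mm; the calibration is good to about 2 mm. A picture is of the moment at which its call begins. There is no depth.
- order.sign_off(): hands the job in, once; it reports no verdict.
The state is a dict: "clock": time; "q": joint angles; "qd": joint speeds; "effort": joint torques, N m; "eef_pos": TCP position; "tcp_rot": TCP orientation; "force": force on the tool from outside, world axes, zero at the start; "torque": the same for the moment, N m; "opening": opening from 0.0 (shut) to 1.0 (fully open).
Only numpy, scipy, OpenCV 4.12 (cv2) and the standard library are available. Lean on these libraries where they do the work, as an engineer would, in place of code of your own. Each camera call takes 0.05 s, during which the arm holds its last target. There are 200 camera calls.

## Working session

There is one attempt and no reset: what is moved stays moved. The work goes in short steps, Python scripts to look and compute and a tool call to move; the robot and the scene stay as the last step left them, time stands still between calls to the robot, and variables do not carry over. Pictures are saved under pics/ and viewed, about 8 in all and at most 12, crops included, and the job is handed in when it is done.

Besides the shell and the picture viewer there is one more tool, called after "Call:" as name(argument=value, ...) on one line, values as JSON. apply_moves: Moves the arm, as the interface text tells. Its arguments: {"type":"object","properties":{"offset":{"type":"array"},"rotation":{"type":"array"},"gripper":{"type":"array"}},"required":["offset","rotation","gripper"]}

```bash
ls; mkdir -p pics
python3 - <<'E'
from station import arm, imaging
import cv2
s=arm.state(); print(s['clock'],s['eef_pos'],s['tcp_rot'],s['force'],s['opening'],arm.nose_length)
for n in ("top","side"):
    d=imaging.get_image(n); cv2.imwrite(f"pics/{n}0.png",d["color"]); print(n,d["mtx"],d["R"],d["t"])
E
```

```text
pics
0.0 [192.44985327 514.91207802 255.73638286] [[-9.36688573e-01  3.50163174e-01 -5.19295537e-04]
 [ 3.50163545e-01  9.36687925e-01 -1.10599570e-03]
 [ 9.91388954e-05 -1.21781190e-03 -9.99999254e-01]] [-0.15540635  0.15645679  0.47722002] 1.0017929213845929 25.0
top [[477.82939802   0.         258.06018607]
 [  0.         477.82939802 191.69389039]
 [  0.           0.           1.        ]] [[ 0.00211582 -0.99972871  0.02319541]
 [-0.99736279 -0.00379243 -0.0724782 ]
 [ 0.0725465  -0.02298089 -0.99710024]] [ 240.7600032   556.49202062 1482.45083239]
side [[406.18023743   0.         258.00010232]
 [  0.         406.18023743 190.59457328]
 [  0.           0.           1.        ]] [[ 0.85688583 -0.51548172  0.00502757]
 [-0.44726557 -0.74826857 -0.4899466 ]
 [ 0.25632049  0.41757963 -0.87173795]] [-329.28225238  463.86703371  747.99276196]
```

View pics/top0.png

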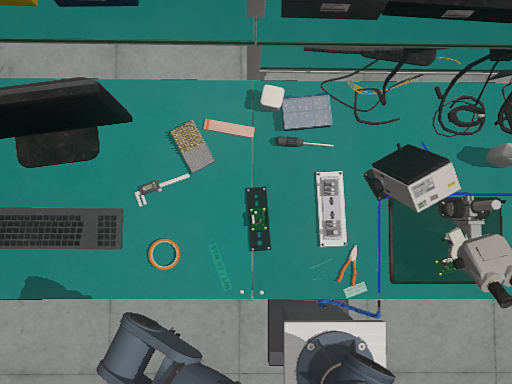

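View pics/side0.png

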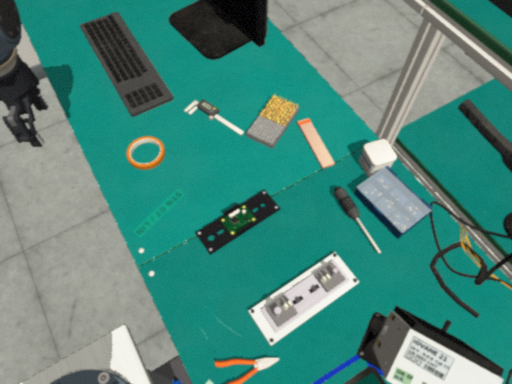

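The top view shows the carrier near (258,218) and the fixture near (330,209). The tape is at (164,254), the caliper at (160,188) and the screwdriver at (300,143). I'll enlarge both parts next.

Run:
```python
import cv2,numpy as np
t=cv2.imread("pics/top0.png");s=cv2.imread("pics/side0.png")
a=cv2.resize(t[165:255,235:355],(800,600),interpolation=cv2.INTER_CUBIC)[:, :]
a=cv2.resize(t[165:255,235:355],(400,300),interpolation=cv2.INTER_CUBIC)
b=cv2.resize(s[185:255,190:290],(400,280),interpolation=cv2.INTER_CUBIC)
c=cv2.resize(s[245:350,240:370],(400,323),interpolation=cv2.INTER_CUBIC)
out=np.zeros((600,800,3),np.uint8)
out[:300,:400]=a; out[:280,400:]=b; out[280:600,400:]=c[:320]
cv2.imwrite("pics/z1.png",out)
```

```text
(no output)
```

View pics/z1.png

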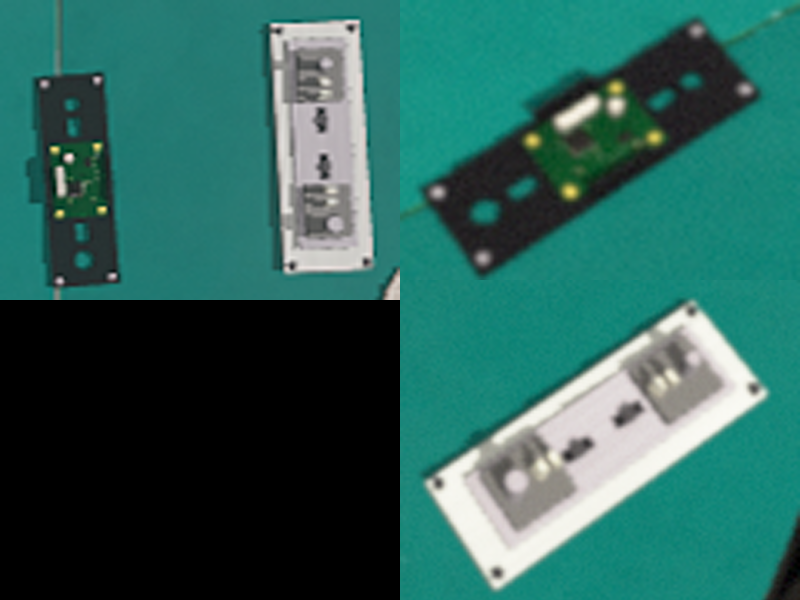

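```bash
cat > h.py <<'E'
import numpy as np,cv2
from station import arm,imaging
def ray(d,uv,z):
    R,t=np.array(d["R"]),np.array(d["t"]); c=-R.T@t
    uv=np.atleast_2d(uv).astype(float); p=np.c_[uv,np.ones(len(uv))]@np.linalg.inv(d["mtx"]).T@R
    return c+p*((z-c[2])/p[:,2])[:,None]
def proj(d,X):
    p=(np.atleast_2d(X)@np.array(d["R"]).T+d["t"])@np.array(d["mtx"]).T
    return p[:,:2]/p[:,2:]
E
python3 - <<'E'
from h import *
d=imaging.get_image("top")
Z=lambda p:np.array(p)/3.3333+[235,165]-.35
def rep(n,c,z):
    w=ray(d,c,z)[:,:2]; r=cv2.minAreaRect(w.astype(np.float32))
    e=(w[0]+w[1]-w[2]-w[3]); print(n,r[0],r[1],"ang",np.degrees(np.arctan2(e[1],e[0])),w.mean(0))
rep("car",Z([(38,77),(102,72),(119,283),(50,287)]),8)
rep("fix",Z([(269,23),(358,20),(374,267),(283,271)]),12)
print("holes",ray(d,Z([(72,105),(83,260)]),6))
print("dowel tops far,near",ray(d,Z([(327,63),(336,224)]),58))
ds=imaging.get_image("side")
S=lambda p:(np.array(p)-[400,0])/4+[190,185]-.4
F=lambda p:(np.array(p)-[400,280])/[400/130,323/105]+[240,245]-.4
rep("car side",S([(424,188),(484,276),(762,92),(694,15)])[[3,2,1,0]],8)
rep("fix side",F([(694,300),(768,393),(497,590),(425,482)]),12)
print("side holes",ray(ds,S([(690,80),(485,211)]),6))
E
```

```text
car (471.7049865722656, 243.74111938476562) (199.59658813476562, 64.92479705810547) ang 4.071026558434111 [472.13878764 242.76312217]
fix (505.5672912597656, 12.007984161376953) (235.1488494873047, 86.07089233398438) ang 2.968683489655729 [505.42553937  12.25244127]
holes [[542.4638168  247.8343725    6.        ]
 [396.26416037 237.12505583   6.        ]]
dowel tops far,near [[578.7509549   14.13545884  58.        ]
 [431.05853339   7.24544386  58.        ]]
car side (468.44915771484375, 305.01177978515625) (83.22073364257812, 262.7432556152344) ang -56.75864816726112 [466.53385658 306.57190741]
fix side (231.79550170898438, 100.63433074951172) (128.8993377685547, 337.3333435058594) ang -55.49476947868707 [229.29808748 100.1231958 ]
side holes [[543.63092202 245.66974763   6.        ]
 [397.17308999 233.65443706   6.        ]]
```

```bash
cat >> h.py <<'E'
from scipy.spatial.transform import Rotation as Ro
def plan(xyz,yaw):
    """yaw: world angle of tool y axis; prints tool offset and rotvec"""
    s=arm.state(); R=np.array(s["tcp_rot"]); p=np.array(s["eef_pos"]); a=np.radians(yaw)
    y=np.array([-np.sin(a),np.cos(a),0]); z=np.array([0,0,-1.]); G=np.c_[np.cross(y,z),y,z]
    if (R[:,1]@y)<0: G[:,:2]*=-1
    print("off",(R.T@(np.array(xyz)-p)).round(2),"rot",Ro.from_matrix(R.T@G).as_rotvec(degrees=True).round(2),"f",np.round(s["force"],1),"clk",s["clock"])
E
python3 -c "
from h import *
plan((472,243.5,170),4.2)"
```

```text
off [-356.87 -156.39   86.07] rot [-4.00e-02 -1.00e-02 -2.47e+01] f [ 0.2  0.4 -0.4] clk 0.2
```

Call:
apply_moves(offset=[[-45,-20,5],[-90,-40,15],[-135,-60,30],[-180,-80,45],[-222,-98,55]], rotation=[[0,0,-3],[0,0,-6],[0,0,-10],[0,0,-14],[0,0,-18]], gripper=[-1,-1,-1,-1,-1])

```text
clock: 0.7
eef_pos: [367.0, 344.0, 200.6]
tcp_rot: [[-0.999, 0.04, -0.0], [0.04, 0.999, -0.0], [0.0, -0.0, -1.0]]
force: [1.2, 1.0, 0.9]
opening: 0.999
```

```bash
python3 -c "
from h import *
plan((472,243.5,170),4.2)"
```

```text
off [-108.96  -96.15   30.55] rot [-0.01 -0.02 -6.52] f [1.2 1.  0.9] clk 0.7
```

Call:
apply_moves(offset=[[-35,-32,10],[-70,-64,20],[-109,-96,30],[-109,-96,30],[-109,-96,30]], rotation=[[0,0,-3],[0,0,-6.5],[0,0,-6.5],[0,0,-6.5],[0,0,-6.5]], gripper=[-1,-1,-1,-1,-1])

```text
clock: 1.2
eef_pos: [471.2, 244.2, 170.9]
tcp_rot: [[-0.998, -0.067, -0.001], [-0.067, 0.998, -0.0], [0.001, -0.0, -1.0]]
force: [0.5, 0.0, 0.4]
opening: 0.997
```

```bash
python3 -c "
from h import *
plan((472,243.5,170),4.2)
d=imaging.get_image('wrist');cv2.imwrite('pics/w1.png',d['color'])
R=np.array(d['R']);print(-R.T@d['t'],R.round(3),d['mtx'][0])
import pickle;pickle.dump(d,open('w1.pkl','wb'))"
```

```text
off [-0.77 -0.78  0.89] rot [-0.01 -0.05 -0.33] f [0.5 0.  0.4] clk 1.2
[401.5088339  240.12335682 288.88849162] [[-0.067  0.998 -0.   ]
 [ 0.959  0.064  0.278]
 [ 0.277  0.018 -0.961]] [330.63221735   0.         251.69959325]
```

View pics/w1.png

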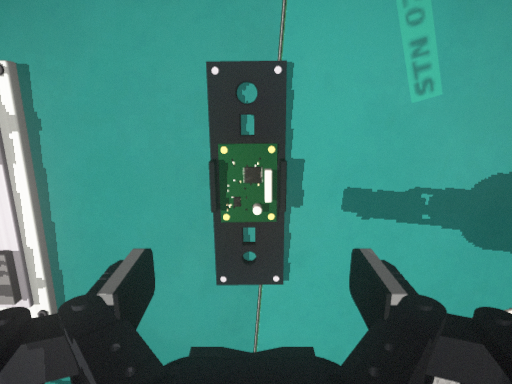

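The wrist view shows the carrier with its big hole at (247,93) and its small hole at (249.5,257).

Run:
```python
from h import *
import pickle;d=pickle.load(open('w1.pkl','rb'))
w=ray(d,[(247,92.5),(249.5,257)],8); print(w, np.linalg.norm(w[1]-w[0]))
v=w[1]-w[0]; a=np.degrees(np.arctan2(v[1],v[0])); u=v/np.linalg.norm(v); c=w.mean(0)+2*u
print("hole ang",a,"centre",c)
k=ray(d,[(206.5,62),(286.5,62),(283.5,284),(217,284.5)],8); print("corners centre",k.mean(0), np.linalg.norm(k[0]-k[1]),np.linalg.norm(k[2]-k[3]),np.linalg.norm(k[0]-k[3]))
e=k[2]+k[3]-k[0]-k[1];print(np.degrees(np.arctan2(e[1],e[0])))
plan((c[0],c[1],27),a)
```

```text
[[396.98742314 235.8575764    8.        ]
 [543.67912463 247.45661243   8.        ]] 147.14955970746158
hole ang 4.52101895923316 centre [472.32705085 241.81474404   8.        ]
corners centre [473.1623961  242.02242008   8.        ] 63.41880473838836 63.83413602494249 199.35808898256693
4.619932941410156
off [ -1.59  -3.34 144.16] rot [ 0.   -0.03 -0.56] f [-0.6  0.7  0.3] clk 1.25
```

Call:
apply_moves(offset=[[-1,-3,35],[-1.6,-3.3,70],[-1.6,-3.3,100],[-1.6,-3.3,120],[-1.6,-3.3,130]], rotation=[[0,0,-0.6],[0,0,-0.6],[0,0,-0.6],[0,0,-0.6],[0,0,-0.6]], gripper=[-1,-1,-1,-1,-1])

```text
clock: 1.75
eef_pos: [471.2, 242.7, 40.0]
tcp_rot: [[-0.997, -0.082, -0.002], [-0.082, 0.997, -0.001], [0.002, -0.001, -1.0]]
force: [0.4, 0.1, -0.1]
opening: 0.998
```

Call:
apply_moves(offset=[[0,0,7],[0,0,13],[0,0,13],[0,0,13],[0,0,13]], rotation=[[0,0,0],[0,0,0],[0,0,0],[0,0,0],[0,0,0]], gripper=[-1,-1,-0.4,0,0.2])

```text
clock: 2.25
eef_pos: [473.1, 242.0, 29.3]
tcp_rot: [[-0.997, -0.08, 0.001], [-0.08, 0.997, 0.001], [-0.001, 0.0, -1.0]]
force: [-1.0, 0.1, 4.8]
opening: 0.73
```

Call:
apply_moves(offset=[[0,0,0],[0,0,0],[0,0,0]], rotation=[[0,0,0],[0,0,0],[0,0,0]], gripper=[1,1,1])

```text
clock: 2.55
eef_pos: [473.0, 242.0, 29.3]
tcp_rot: [[-0.997, -0.08, 0.001], [-0.08, 0.997, 0.001], [-0.001, 0.0, -1.0]]
force: [-2.9, 0.8, 6.0]
opening: 0.725
```

```bash
python3 -c "
from h import *
plan((560,150,220),3.5)"
```

```text
off [ -79.51  -98.61 -190.66] rot [0.03 0.06 1.09] f [-2.9  0.8  6. ] clk 2.55
```

Call:
apply_moves(offset=[[0,0,-15],[0,0,-40],[0,0,-80],[-20,-20,-120],[-45,-45,-155]], rotation=[[0,0,0],[0,0,0],[0,0,0],[0,0,0.5],[0,0,1]], gripper=[1,1,1,1,1])

```text
clock: 3.05
eef_pos: [521.2, 200.6, 186.7]
tcp_rot: [[-0.998, -0.064, 0.001], [-0.064, 0.998, 0.001], [-0.002, 0.0, -1.0]]
force: [1.6, 1.4, -2.0]
opening: 0.73
```

Call:
apply_moves(offset=[[-15,-30,-20],[-35,-54,-35],[-35,-54,-35],[-35,-54,-35]], rotation=[[0,0,0],[0,0,0],[0,0,0],[0,0,0]], gripper=[1,1,1,1])

```text
clock: 3.45
eef_pos: [559.3, 148.5, 219.0]
tcp_rot: [[-0.998, -0.062, 0.001], [-0.062, 0.998, 0.0], [-0.001, 0.0, -1.0]]
force: [-0.7, 0.4, -3.3]
opening: 0.728
```

```bash
python3 -c "
from h import *
plan((505,12,110),3)
d=imaging.get_image('wrist');cv2.imwrite('pics/w2.png',d['color'])
import pickle;pickle.dump((d,arm.state()),open('w2.pkl','wb'))"
```

```text
off [  62.7  -132.94  108.97] rot [0.01 0.03 0.53] f [-0.7  0.4 -3.3] clk 3.45
```

View pics/w2.png

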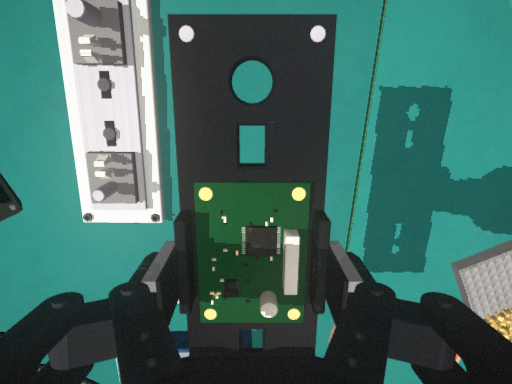

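The wrist view shows the carrier held, with its big hole at (252,81). The fixture is on the left, with the thin dowel top near (97,196) and the thick one near (78,8). I'll zoom in on it.

```bash
python3 -c "
import cv2,numpy as np
i=cv2.imread('pics/w2.png')
a=cv2.resize(i[0:75,50:175],None,fx=6,fy=6,interpolation=cv2.INTER_CUBIC)[:300]
b=cv2.resize(i[140:230,70:170],None,fx=4,fy=3.3333,interpolation=cv2.INTER_CUBIC)
a=cv2.resize(i[0:50,50:175],None,fx=6,fy=6,interpolation=cv2.INTER_CUBIC)
b=cv2.resize(i[175:225,50:175],None,fx=6,fy=6,interpolation=cv2.INTER_CUBIC)
cv2.imwrite('pics/z2.png',np.vstack([a,b]))"
```

```text
(no output)
```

View pics/z2.png

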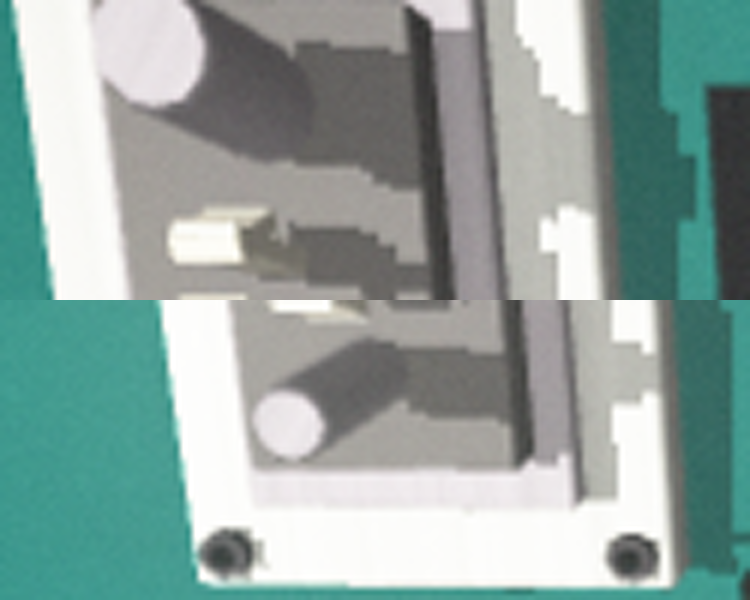

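Run:
```python
from h import *
import pickle;d,s=pickle.load(open('w2.pkl','rb'))
R=np.array(s['tcp_rot']);p=np.array(s['eef_pos'])
w=ray(d,[(74.9,7.8),(97.9,195.2)],58); v=w[1]-w[0];u=v/np.linalg.norm(v)
a=np.degrees(np.arctan2(v[1],v[0]))
print("dowels",w,np.linalg.norm(v),"ang",a,"bed mid",w.mean(0)+2*u)
c=ray(d,[(50+200/6,175+(580-300)/6),(50+678/6,175+(585-300)/6)],12); print("end corners",c,"base centre",c.mean(0)[:2]-118*u[:2])
# carrier in hand
f=ray(d,[(252,81),(169.5,15),(336,15)],p[2]-29.3+8); g=(f-p)@R
print("in tool: bighole, corners",g, "width",np.linalg.norm(f[1]-f[2]))
print("tool y yaw",np.degrees(np.arctan2(-R[0,1],R[1,1])))
```

```text
dowels [[432.23577271   7.53352232  58.        ]
 [579.53052551  14.75132658  58.        ]] 147.47149182204095 ang 2.805389731658904 bed mid [507.88075219  11.2403119   58.        ]
end corners [[624.42399615 -23.92420499  12.        ]
 [620.2635301   59.46623624  12.        ]] base centre [504.48518168  11.99565598]
in tool: bighole, corners [[ 75.99973889   0.20382264  21.3552847 ]
 [ 99.84275538 -31.16410041  21.36998871]
 [ 99.73980726  32.20612528  21.37523316]] width 63.3703095290722
tool y yaw 3.5873470798222287
```

```bash
python3 -c "
from h import *
plan((507.5,11.2,95),2.85)"
```

```text
off [  59.69 -134.37  123.41] rot [ 0.   -0.04  0.74] f [-0.9  0.3 -2.4] clk 3.5
```

Call:
apply_moves(offset=[[15,-35,20],[30,-70,40],[45,-105,60],[59.7,-134.4,80],[59.7,-134.4,100]], rotation=[[0,0,0.4],[0,0,0.7],[0,0,0.7],[0,0,0.7],[0,0,0.7]], gripper=[1,1,1,1,1])

```text
clock: 4.0
eef_pos: [506.1, 9.4, 117.3]
tcp_rot: [[-0.999, -0.049, -0.002], [-0.049, 0.999, -0.0], [0.002, -0.0, -1.0]]
force: [0.7, 0.7, -1.6]
opening: 0.728
```

Call:
apply_moves(offset=[[0,0,15],[0,0,23],[0,0,23],[0,0,23]], rotation=[[0,0,0],[0,0,0],[0,0,0],[0,0,0]], gripper=[1,1,1,1])

```text
clock: 4.4
eef_pos: [508.5, 11.5, 95.7]
tcp_rot: [[-0.999, -0.051, 0.0], [-0.051, 0.999, -0.0], [-0.0, -0.0, -1.0]]
force: [0.9, 0.2, -1.7]
opening: 0.729
```

```bash
python3 -c "
from h import *
plan((507.5,11.2,95),2.85)
d=imaging.get_image('wrist');i=d['color']
import pickle;pickle.dump((d,arm.state()),open('w3.pkl','wb'))
a=cv2.resize(i[40:120,200:300],None,fx=5,fy=5,interpolation=cv2.INTER_CUBIC)
b=cv2.resize(i[310:380,200:300],None,fx=2.8,fy=2.8,interpolation=cv2.INTER_CUBIC)
o=np.zeros((400,800,3),np.uint8);o[:,:500]=a;o[:196,500:780]=b;cv2.imwrite('pics/z3.png',o)"
```

```text
off [ 0.99 -0.24  0.72] rot [-0.    0.02  0.1 ] f [ 0.9  0.2 -1.7] clk 4.4
```

View pics/z3.png

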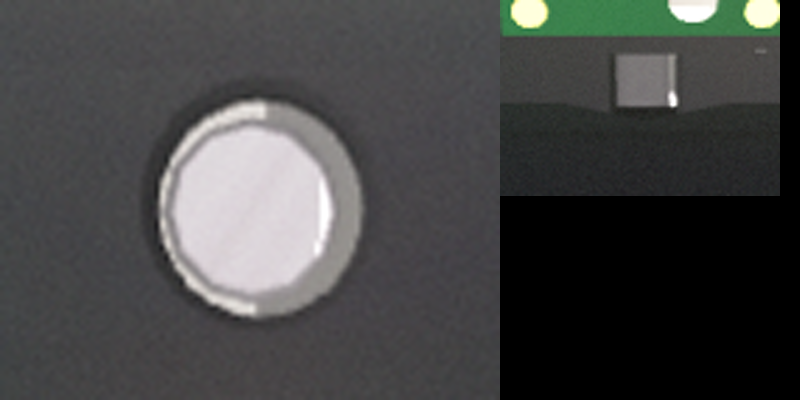

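Run:
```python
from h import *
import pickle;d,s=pickle.load(open('w3.pkl','rb'))
P=lambda x,y:(200+x/5-.4,40+y/5-.4)
z=s['eef_pos'][2]-29.3+8
h=ray(d,[P(260.5,208)],z)[0];r=ray(d,[P(158,208),P(363,208)],z);w=ray(d,[P(251.5,209)],58)[0];q=ray(d,[P(170,209),P(333,209)],58)
print("hole",h,np.linalg.norm(r[0]-r[1]),"dowel",w,np.linalg.norm(q[0]-q[1]),"need shift",w-h)
R=np.array(s['tcp_rot']);print("yaw",np.degrees(np.arctan2(-R[0,1],R[1,1])), "tool shift",R.T@(w-h))
```

```text
hole [432.07389159   8.12889249  74.63123292] 16.329783780827167 dowel [431.42084228   7.28700045  58.        ] 14.5399539119808 need shift [ -0.65304931  -0.84189204 -16.63123292]
yaw 2.943209503859838 tool shift [ 0.7086347  -0.80575095 16.63074762]
```

Call:
apply_moves(offset=[[0.7,-0.8,0],[0.7,-0.8,3],[0.7,-0.8,6],[0.7,-0.8,8],[0.7,-0.8,8]], rotation=[[0,0,0],[0,0,0],[0,0,0],[0,0,0],[0,0,0]], gripper=[1,1,1,1,1])

```text
clock: 4.95
eef_pos: [507.6, 10.1, 86.9]
tcp_rot: [[-0.999, -0.051, -0.001], [-0.051, 0.999, 0.0], [0.001, 0.0, -1.0]]
force: [1.0, -0.1, -2.7]
opening: 0.731
```

Call:
apply_moves(offset=[[0,0,1],[0,0,2],[0,0,3],[0,0,3]], rotation=[[0,0,0],[0,0,0],[0,0,0],[0,0,0]], gripper=[1,1,1,1])

```text
clock: 5.35
eef_pos: [507.7, 10.1, 84.2]
tcp_rot: [[-0.999, -0.051, -0.0], [-0.051, 0.999, -0.0], [0.0, 0.0, -1.0]]
force: [0.1, -0.8, -2.0]
opening: 0.731
```

```bash
python3 -c "
from h import *
s=arm.state();print(s['eef_pos'],s['force'],s['torque'])
plan((507.5,11.2,85),2.9)"
```

```text
[507.67010205  10.10727291  84.16866677] [ 0.08079181 -0.83330672 -2.01823016] [ 0.00199726 -0.01905848  0.00691109]
off [ 0.11  1.1  -0.83] rot [ 0.   -0.01 -0.  ] f [ 0.1 -0.8 -2. ] clk 5.35
```

Call:
apply_moves(offset=[[0,0,1],[0,0,2],[0,0,3],[0,0,3]], rotation=[[0,0,0],[0,0,0],[0,0,0],[0,0,0]], gripper=[1,1,1,1])

```text
clock: 5.75
eef_pos: [507.7, 10.1, 81.2]
tcp_rot: [[-0.999, -0.051, -0.0], [-0.051, 0.999, -0.0], [0.0, -0.0, -1.0]]
force: [0.5, 1.2, -2.7]
opening: 0.731
```

```bash
python3 -c "
from h import *
s=arm.state();print(s['eef_pos'],s['force'],s['torque'])"
```

```text
[507.6540067   10.11731657  81.15298893] [ 0.49648401  1.2402063  -2.71651424] [-0.01677456 -0.03307479  0.02520752]
```

Call:
apply_moves(offset=[[0,0,1],[0,0,2],[0,0,3],[0,0,4],[0,0,4]], rotation=[[0,0,0],[0,0,0],[0,0,0],[0,0,0],[0,0,0]], gripper=[1,1,1,1,1])

```text
clock: 6.25
eef_pos: [507.7, 10.1, 77.1]
tcp_rot: [[-0.999, -0.051, -0.0], [-0.051, 0.999, 0.0], [0.0, 0.0, -1.0]]
force: [-0.3, -0.5, -1.8]
opening: 0.733
```

Call:
apply_moves(offset=[[0,0,1],[0,0,2],[0,0,3],[0,0,4],[0,0,4]], rotation=[[0,0,0],[0,0,0],[0,0,0],[0,0,0],[0,0,0]], gripper=[1,1,1,1,1])

```text
clock: 6.75
eef_pos: [507.7, 10.1, 73.2]
tcp_rot: [[-0.999, -0.051, -0.0], [-0.051, 0.999, 0.0], [0.0, 0.0, -1.0]]
force: [0.4, -0.5, -2.6]
opening: 0.733
```

```bash
python3 -c "
from h import *
s=arm.state();print(s['eef_pos'],s['force'],s['torque'])
d=imaging.get_image('wrist');i=d['color']
a=cv2.resize(i[40:120,200:300],None,fx=5,fy=5,interpolation=cv2.INTER_CUBIC)
d=imaging.get_image('side');i=d['color'][235:355,240:370]
b=cv2.resize(i,(300,277),interpolation=cv2.INTER_CUBIC)
o=np.zeros((400,800,3),np.uint8);o[:,:500]=a;o[:277,500:800]=b;cv2.imwrite('pics/z4.png',o)"
```

```text
[507.67201161  10.11873139  73.15890547] [ 0.3650069  -0.49052416 -2.55523817] [-0.00365615  0.00319987  0.02563789]
```

View pics/z4.png

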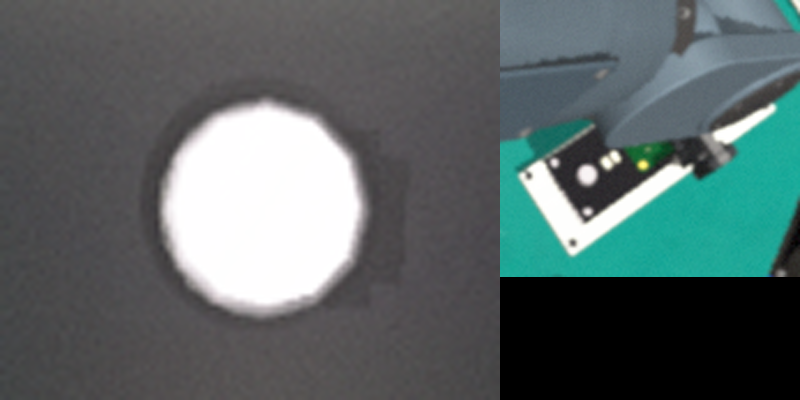

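The thick dowel fills the hole with no side force, so the carrier is threaded. Next I'll go down to the barbs.

Call:
apply_moves(offset=[[0,0,1],[0,0,2],[0,0,3],[0,0,4],[0,0,4]], rotation=[[0,0,0],[0,0,0],[0,0,0],[0,0,0],[0,0,0]], gripper=[1,1,1,1,1])

```text
clock: 7.35
eef_pos: [508.1, 10.1, 69.6]
tcp_rot: [[-0.999, -0.051, 0.001], [-0.051, 0.999, -0.0], [-0.001, -0.0, -1.0]]
force: [-0.8, -0.1, 3.4]
opening: 0.728
```

Call:
apply_moves(offset=[[0,0,0.5],[0,0,1],[0,0,1.5],[0,0,2],[0,0,2]], rotation=[[0,0,0],[0,0,0],[0,0,0],[0,0,0],[0,0,0]], gripper=[1,1,1,1,1])

```text
clock: 7.85
eef_pos: [508.2, 10.1, 67.8]
tcp_rot: [[-0.999, -0.051, 0.001], [-0.051, 0.999, -0.0], [-0.001, -0.0, -1.0]]
force: [-0.9, -0.7, 7.1]
opening: 0.73
```

Call:
apply_moves(offset=[[0,0,0.5],[0,0,1],[0,0,1.5],[0,0,2],[0,0,2]], rotation=[[0,0,0],[0,0,0],[0,0,0],[0,0,0],[0,0,0]], gripper=[1,1,1,1,1])

```text
clock: 8.35
eef_pos: [508.0, 10.1, 65.7]
tcp_rot: [[-0.999, -0.051, 0.001], [-0.051, 0.999, -0.0], [-0.001, -0.0, -1.0]]
force: [-0.1, -0.2, -0.4]
opening: 0.73
```

Call:
apply_moves(offset=[[0,0,0.5],[0,0,1],[0,0,1.5],[0,0,2],[0,0,2]], rotation=[[0,0,0],[0,0,0],[0,0,0],[0,0,0],[0,0,0]], gripper=[1,1,1,1,1])

```text
clock: 8.85
eef_pos: [507.7, 10.1, 63.2]
tcp_rot: [[-0.999, -0.051, -0.0], [-0.051, 0.999, -0.0], [0.0, -0.0, -1.0]]
force: [2.7, 0.0, 1.0]
opening: 0.729
```

Call:
apply_moves(offset=[[0,0,0.5],[0,0,1],[0,0,1.5],[0,0,2],[0,0,2]], rotation=[[0,0,0],[0,0,0],[0,0,0],[0,0,0],[0,0,0]], gripper=[1,1,1,1,1])

```text
clock: 9.35
eef_pos: [507.7, 10.1, 61.2]
tcp_rot: [[-0.999, -0.051, -0.0], [-0.051, 0.999, 0.0], [0.0, 0.0, -1.0]]
force: [1.5, 0.1, 1.3]
opening: 0.731
```

Call:
apply_moves(offset=[[0,0,0.5],[0,0,1],[0,0,1.5],[0,0,2],[0,0,2]], rotation=[[0,0,0],[0,0,0],[0,0,0],[0,0,0],[0,0,0]], gripper=[1,1,1,1,1])

```text
clock: 9.85
eef_pos: [507.7, 10.1, 59.2]
tcp_rot: [[-0.999, -0.051, -0.0], [-0.051, 0.999, -0.0], [0.0, -0.0, -1.0]]
force: [0.9, 0.3, 1.1]
opening: 0.731
```

Call:
apply_moves(offset=[[0,0,0.5],[0,0,1],[0,0,1.5],[0,0,1.5],[0,0,1.5]], rotation=[[0,0,0],[0,0,0],[0,0,0],[0,0,0],[0,0,0]], gripper=[1,1,1,1,1])

```text
clock: 10.35
eef_pos: [507.4, 10.1, 57.6]
tcp_rot: [[-0.999, -0.051, -0.001], [-0.051, 0.999, 0.0], [0.001, 0.0, -1.0]]
force: [0.1, -1.0, -2.2]
opening: 0.73
```

Call:
apply_moves(offset=[[0,0,0.5],[0,0,1],[0,0,1],[0,0,1]], rotation=[[0,0,0],[0,0,0],[0,0,0],[0,0,0]], gripper=[1,1,1,1])

```text
clock: 10.75
eef_pos: [507.6, 10.1, 57.3]
tcp_rot: [[-0.999, -0.051, -0.0], [-0.051, 0.999, -0.0], [0.0, 0.0, -1.0]]
force: [-4.1, 0.8, 7.8]
opening: 0.728
```

Call:
apply_moves(offset=[[0,0,0.5],[0,0,1],[0,0,1.5],[0,0,1.5]], rotation=[[0,0,0],[0,0,0],[0,0,0],[0,0,0]], gripper=[1,1,1,1])

```text
clock: 11.15
eef_pos: [507.6, 10.1, 57.2]
tcp_rot: [[-0.999, -0.051, -0.0], [-0.051, 0.999, -0.0], [0.0, -0.0, -1.0]]
force: [-11.7, 0.6, 31.7]
opening: 0.726
```

```bash
python3 -c "
from h import *
s=arm.state();print(s['eef_pos'],s['force'],s['torque'])"
```

```text
[507.61363731  10.12725507  57.19889165] [-11.7004894    0.57159296  31.7082883 ] [0.04792836 1.93542511 0.04049006]
```

Hard stop at seat height: 32 N with no further travel. I'll ease off, open and retreat to look.

Call:
apply_moves(offset=[[0,0,-1.5],[0,0,-2],[0,0,-2],[0,0,-2],[0,0,-2]], rotation=[[0,0,0],[0,0,0],[0,0,0],[0,0,0],[0,0,0]], gripper=[1,1,-1,-1,-1])

```text
clock: 11.65
eef_pos: [507.8, 10.1, 57.2]
tcp_rot: [[-0.999, -0.05, -0.0], [-0.05, 0.999, -0.0], [0.0, -0.0, -1.0]]
force: [0.1, 0.3, -0.3]
opening: 1.001
```

Call:
apply_moves(offset=[[0,0,0],[0,0,0],[0,0,-20],[0,0,-50],[0,0,-80]], rotation=[[0,0,0],[0,0,0],[0,0,0],[0,0,0],[0,0,0]], gripper=[-1,-1,-1,-1,-1])

```text
clock: 12.15
eef_pos: [507.4, 10.1, 138.0]
tcp_rot: [[-0.999, -0.051, -0.001], [-0.051, 0.999, 0.0], [0.001, 0.0, -1.0]]
force: [0.5, -0.2, 0.5]
opening: 1.005
```

Call:
apply_moves(offset=[[-5,0,-25],[-10,0,-45],[-10,0,-45],[-10,0,-45]], rotation=[[0,0,0],[0,0,0],[0,0,0],[0,0,0]], gripper=[-1,-1,-1,-1])

```text
clock: 12.55
eef_pos: [517.5, 10.6, 182.0]
tcp_rot: [[-0.999, -0.051, -0.0], [-0.051, 0.999, -0.0], [0.0, -0.0, -1.0]]
force: [-0.6, -0.4, 0.0]
opening: 1.0
```

```bash
python3 -c "
from h import *
d=imaging.get_image('wrist');i=d['color']
import pickle;pickle.dump((d,arm.state()),open('w5.pkl','wb'))
cv2.imwrite('pics/w5.png',cv2.resize(i[20:330,170:350],None,fx=1.9,fy=1.9,interpolation=cv2.INTER_CUBIC))"
```

```text
(no output)
```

View pics/w5.png

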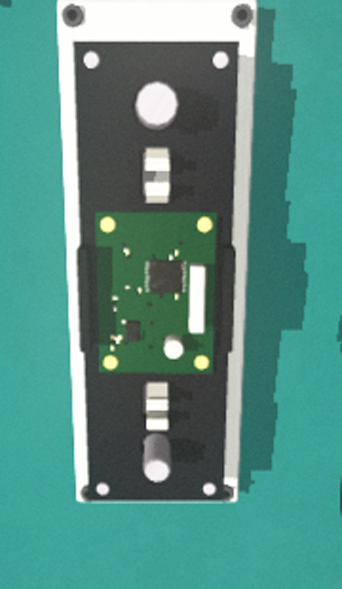

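Both dowels come through and both snap posts look spread over the plate. Now to check the barb spans against the 17 mm slots.

Run:
```python
from h import *
import pickle;d,s=pickle.load(open('w5.pkl','rb'))
P=lambda x,y:(170+x/1.9-.25,20+y/1.9-.25)
for n,a,b,x in(("near",148,203,157),("far",382,432,157)):
  for z in(42,48): w=ray(d,[P(x,a),P(x,b)],z);print(n,z,w[:,0],np.linalg.norm(w[0]-w[1]))
k=ray(d,[P(75,43),P(238,43),P(228,499),P(84,499)],36)
print("plate widths",np.linalg.norm(k[0]-k[1]),np.linalg.norm(k[2]-k[3]),"len",np.linalg.norm(k[0]-k[3]),"ctr",k.mean(0))
# side view, for tilt
c=imaging.get_image("side");i=c["color"][235:355,240:370];cv2.imwrite("pics/s5.png",cv2.resize(i,None,fx=5,fy=5,interpolation=cv2.INTER_CUBIC))
```

```text
near 42 [447.12955377 468.4095327 ] 21.30727373254278
near 48 [447.14117866 467.92615154] 20.811632756682833
far 42 [545.32598148 569.19278215] 23.89741345542458
far 48 [543.05340174 566.36502278] 23.34152172219532
plate widths 62.92660891577046 68.27457092824743 len 198.6867493063637 ctr [507.47614548  10.84954328  36.        ]
```

View pics/s5.png

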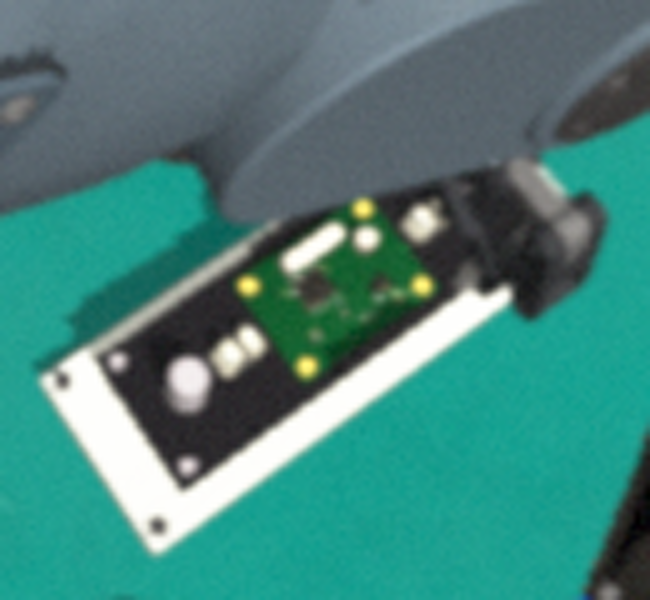

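Call:
apply_moves(offset=[[-35,0,10],[-70,0,25],[-105,0,40],[-105,0,40],[-105,0,40]], rotation=[[0,0,0],[0,0,0],[0,0,0],[0,0,0],[0,0,0]], gripper=[-1,-1,-1,-1,-1])

```text
clock: 13.15
eef_pos: [621.7, 16.0, 140.4]
tcp_rot: [[-0.999, -0.051, -0.003], [-0.051, 0.999, 0.0], [0.003, 0.0, -1.0]]
force: [-0.4, -0.4, 0.4]
opening: 1.0
```

```bash
python3 -c "
from h import *
d=imaging.get_image('wrist');i=d['color']
import pickle;pickle.dump((d,arm.state()),open('w6.pkl','wb'));print(arm.state()['eef_pos'])
cv2.imwrite('pics/w6.png',cv2.resize(i[0:200,160:350],None,fx=3,fy=3,interpolation=cv2.INTER_CUBIC))"
```

```text
[621.62563269  15.95747558 141.37083484]
```

View pics/w6.png

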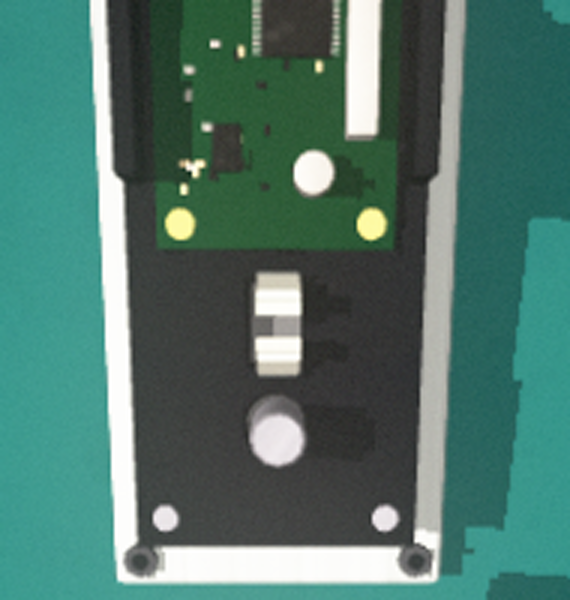

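Run:
```python
from h import *
import pickle;d,s=pickle.load(open('w6.pkl','rb'))
P=lambda x,y:(160+x/3-.33,y/3-.33)
k=ray(d,[P(136,546),P(416,546)],36);print("end width",np.linalg.norm(k[0]-k[1]),k)
k=ray(d,[P(130,380),P(421,380)],36);print("width",np.linalg.norm(k[0]-k[1]))
k=ray(d,[P(278,272),P(278,375)],46);print("far barbs",np.linalg.norm(k[0]-k[1]))
k=ray(d,[P(278,438)],58);print("thin dowel top",k)
n,_=pickle.load(open('w5.pkl','rb'))
```

```text
end width 64.67696584924526 [[608.63462876 -16.5432929   36.        ]
 [605.39504257  48.05248864  36.        ]]
width 64.17306512017343
far barbs 20.675369607371557
thin dowel top [[579.17356742  14.76475522  58.        ]]
```

```bash
python3 -c "
from station import order,arm
print(order.sign_off(), arm.state()['force'])"
```

```text
the job is handed in; nothing more can be done
the job is handed in; nothing more can be done
```

The carrier is loaded in the fixture, and I handed the job in at about 13 s on the robot's clock; the hand-in gave no verdict. I gripped it across the lugs and used the wrist camera to line up the big hole with the thick dowel. It went down over both dowels with almost no side force. I then pressed it to a hard stop at seat height, let go and backed off.

**Last checks:**
- **Pressing:** The upward force from the posts was gone just above the seat, as expected once both have clicked. The carrier then took 32 N on the seat without moving further. The highest force I read was under the 55 N limit.
- **Posts and dowels:** The pictures show both dowels through their holes. The barbs span about 21 mm at both posts, against 17 mm slots, so the tongues have sprung out over the plate.
- **Flatness:** At the thin-dowel end the plate measured 64.2 to 64.7 mm wide at seated height, against 64 mm actual. That fits it lying flat.
- **Other objects:** I did not re-check the screwdriver, caliper and tape after the move. The arm stayed away from them.

**What disagreed or could not be checked:**
- One earlier picture gave 68 mm for the thin-dowel end. I think I had mistaken the fixture's screws for the plate's corners, and the closer picture settled it.
- The arm blocked the side camera, so the seat height comes from touch and the wrist camera only.

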